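# Make up two field kits in their trays

## Robot

A 6-joint arm with a two-finger parallel gripper is mounted at the origin on a cart in front of the work surface, level with it; the furniture and walls round the work are solid. World frame = base frame: x ahead of the robot, y to its left, z up, the work surface at z = 0. Lengths are in m, angles in degrees, forces in N, time in s.
With the tool pointing down it reaches from about 0.275 to 0.775 m from the base axis. Payload 14.6 kg.
Tool frame: the origin (TCP) lies at the very end of the fingers, on their centre line; the grasp point (between the pads) lies behind it (bot.grasp_offset is the z of the grasp point in the tool frame, in m); z points along the fingers, y is the line along which they close (so a half turn about z gives the same grasp; the last joint's range is limited). The gripper opens to 85 mm and grips with 20 to 120 N. Pads are 22 mm wide; open, the fingers measure 114 mm over their backs; the gripper's body (76 mm by 85 mm) begins 54 mm behind the grasp point. The pads swing forward as they close: fully open they stand 13 mm farther back than shut.
Start: joints at [67.878, 15.075, -2.767, 72.158, 0, 81.102], TCP at [0.12, 0.511, 0.231] pointing down, gripper open.
Joint ranges: [-151.79, 151.79], [-50.71, 97.33], [-67.44, 78.34], [-121.81, 120.89], [-77.56, 73.72], [-180, 180]. Speed limits (degrees/s): [108.29, 108.29, 147.25, 159.86, 180, 180].

## Interface

Orientations are given as [roll, pitch, yaw] about the fixed x, y, z axes, in that order (R = Rz(yaw) Ry(pitch) Rx(roll)).
In Python, from plant import bot gives the robot as it stands.
- The arm moves only by the shell command python3 -m jog 'ROWS'. ROWS is JSON, one flat list of numbers, 7 for each row, row after row: the shift along the tool's x, y, z in mm, then the turn, a rotation vector about the tool's x, y, z in degrees, then the finger opening in mm, from 0 to 85.4. A call has 1 to 10 rows; each row shifts and turns the commanded pose from where the row before left it, along the tool's axes as they then stand; what a row does not reach is not made up. A row lasts 1/8 s, in which the tool goes at most 62.5 mm and 10.7 degrees, less where a joint would pass 70% of its speed; a pose out of reach is approached as far as the arm can. A call is refused whole if a number of a shift passes 62.5 or a number of a turn 10.7, either way. A call with a gripper value outside its range is refused whole. The fingers move at their own pace and stop on an object; the grip force is fixed at half the most. Time passes only in rows, so rows that do not move let the fingers close. It gives the time, the measured TCP pose, the force, the opening and the grip force at its end, in the units of the state.
- bot.get_obs(): the state, without advancing time (a new reading comes with each control period).
- bot.grab_frame(name): name is "scene" or "side" or "wrist"; returns the picture (400x640x3 uint8, red, green, blue); there is no depth.
- bot.camera_model(name): a dict with "fx", "fy", "cx", "cy" (pixels), "R" (3x3) and "t" (3): a world point X has camera coordinates R X + t. Camera axes: x right, y down, z forward; pixel columns grow to the right and rows downward; lengths in m; the calibration is good to about 2 mm. The wrist camera is an equidistant fisheye: a pixel r from the principal point sees the ray r / f radians off the axis. A picture is of the moment at which its call begins: read the wrist's pose just before it. camera_model takes no time and is no camera call; for the wrist camera it gives the pose at the moment of the call.
- bot.job_done(): hands the job in; it is judged then, once.
The state is a dict: "t": time; "joints": joint angles; "dq": joint speeds; "effort": joint torques, N m; "ee_pos": TCP position; "eef_rot": TCP orientation; "force": force on the tool from outside, world axes, zero at the start; "ft_torque": the same for the moment, N m; "grip_width": opening from 0.0 (shut) to 1.0 (fully open); "finger_force": force on a finger pad.
Only numpy, scipy, OpenCV 4.12 (cv2) and the standard library are available. Lean on these libraries where they do the work, as an engineer would, in place of code of your own. Each camera call takes 0.05 s, during which the arm holds its last target. There are 200 camera calls.

## Task

Make up two kits from the stock in the middle of the worktop, one after the other. First fill the big tray: lay the white carton in its wide long bay and the frosted sample tube in the narrow long bay, and stand the taller, narrow-capped bottle in the square pocket; only when that kit is complete, fill the small tray: stand the roll of film in its larger pocket and the shorter, wide-capped bottle in its smaller pocket. Everything must sit flat on the tray floor with the bottles and the roll upright; leave the roll of tape where it lies.

Things in the scene. Friction and masses are not known exactly. Their poses are not given: they have to be found in the camera images.
- big_tray: Fixed white tray with grey bay floors, 208 x 140 mm (x, y); origin: centre of underside, z up. Lip and dividers 9 mm high, floor 3 mm thick. Bay centres in its frame, mm: wide long bay (33, 27), 134 x 78; narrow long bay (33, -41), 134 x 50; both run along its x; square pocket (-69, 0), 62 x 62, at the -x end between two flat decks. Left or right of the stock, yaw within 0.2 rad.
- small_tray: Fixed white tray with grey bay floors, 156 x 88 mm (x, y); origin: centre of underside, z up. Lip and divider 9 mm high, floor 3 mm thick. Pocket centres in its frame, mm: larger (34, 0), 80 x 80, at the +x end; smaller (-42, 0), 64 x 64, at the -x end. On the other side of the stock from the big tray, yaw up to 0.2 rad either way.
- tall_bottle_mid (a point): Centre (half-way up, 44 mm) of the taller white reagent bottle: 88 mm tall, round body 43 mm across up to at least 65 mm, narrower sloping shoulder and a red cap 29 mm across. Upright. Like all the stock it starts on the worktop (z = 0).
- short_bottle_mid (a point): Centre (half-way up, 36.5 mm) of the shorter white reagent bottle: 73 mm tall, round body 44 mm across, red cap almost as wide (41 mm). Upright.
- film_roll_mid (a point): Centre (half-way up, 25 mm) of the white roll of sealing film standing on end: 56 mm across, 50 mm high, hole down its middle.
- carton_mid (a point): Centre (half-way up, 18 mm) of the small white carton lying flat: 100 (x) x 50 (y) x 36 (z) mm. Grasp across its 50 mm width.
- sample_tube_mid (a point): Centre (half-way up, 11.5 mm) of the frosted white capped sample tube lying on the worktop: 108 mm long (its x), 24 mm thick. It does not roll. Grasp across its thickness.
- tape_roll_mid (a point): Centre (half-way up, 9.5 mm) of the roll of pale yellow marking tape lying flat among the stock: 67 mm across, 19 mm high. Belongs to no kit; leave it.
There are look-alikes about, which are no part of the job. Leave any orange look-alike of the part that bears tall_bottle_mid alone. Leave any turquoise look-alike of the part that bears carton_mid alone.

How it is judged (in metres and radians):
On the way:
1. the big tray's kit is complete while the film roll and the short bottle still stand in the stock (x of carton_mid in the frame of big_tray between 0.013 and 0.053 m and y of carton_mid in the frame of big_tray between 0.007 and 0.047 m and z of carton_mid in the frame of big_tray between 0.0185 and 0.0235 m and x of sample_tube_mid in the frame of big_tray between 0.017 and 0.049 m and y of sample_tube_mid in the frame of big_tray between -0.057 and -0.025 m and z of sample_tube_mid in the frame of big_tray between 0.012 and 0.017 m and x of tall_bottle_mid in the frame of big_tray between -0.082 and -0.056 m and y of tall_bottle_mid in the frame of big_tray between -0.013 and 0.013 m and z of tall_bottle_mid in the frame of big_tray between 0.0445 and 0.0495 m and angle between tall_bottle_mid's own z axis and vertical below 0.12 rad and distance of each of film_roll_mid, short_bottle_mid from where it was at the start of the episode below 0.05 m), for 0.2 s.
At the end, for the whole second after the job is handed in: Carton, sample tube and tall bottle at rest on the floor of their big-tray bays (centres within 20, 16, 13 mm along each tray axis), film roll and short bottle on theirs in the small tray (15, 14 mm); heights within 2.5 mm; bottles and film upright within 0.12 rad; tape moved under 30 mm (x of carton_mid in the frame of big_tray between 0.013 and 0.053 m and y of carton_mid in the frame of big_tray between 0.007 and 0.047 m and z of carton_mid in the frame of big_tray between 0.0185 and 0.0235 m and x of sample_tube_mid in the frame of big_tray between 0.017 and 0.049 m and y of sample_tube_mid in the frame of big_tray between -0.057 and -0.025 m and z of sample_tube_mid in the frame of big_tray between 0.012 and 0.017 m and x of tall_bottle_mid in the frame of big_tray between -0.082 and -0.056 m and y of tall_bottle_mid in the frame of big_tray between -0.013 and 0.013 m and z of tall_bottle_mid in the frame of big_tray between 0.0445 and 0.0495 m and angle between each of tall_bottle_mid, film_roll_mid, short_bottle_mid's own z axis and vertical below 0.12 rad and x of film_roll_mid in the frame of small_tray between 0.019 and 0.049 m and y of film_roll_mid in the frame of small_tray between -0.015 and 0.015 m and z of film_roll_mid in the frame of small_tray between 0.0255 and 0.0305 m and x of short_bottle_mid in the frame of small_tray between -0.056 and -0.028 m and y of short_bottle_mid in the frame of small_tray between -0.014 and 0.014 m and z of short_bottle_mid in the frame of small_tray between 0.037 and 0.042 m and linear speed of each of tall_bottle, short_bottle, film_roll, carton, sample_tube below 0.02 m/s and distance of tape_roll_mid from where it was at the start of the episode below 0.03 m); the robot touches nothing.
It fails at once if the roll of tape is moved more than 30 mm (distance of tape_roll_mid from where it was at the start of the episode above 0.03 m).
It also fails if it takes over 141 s, if anything falls off the work surface, if the arm or the gripper's body presses on something with over 40 N, if the wrist force passes 120 N, or if a joint passes its speed limit or range.

## Working session

There is one attempt and no reset: what is moved stays moved. The work goes in short steps, Python scripts to look and compute and a shell command to move; the robot and the scene stay as the last step left them, time stands still between calls to the robot, and variables do not carry over. Pictures are saved under pics/ and viewed, at most 15 in all, crops included, and the job is handed in when it is done.

```bash
ls; mkdir -p pics; python3 - <<'E'
from plant import bot
import cv2,numpy as np
print(bot.get_obs()); print(bot.grasp_offset)
for n in ("scene","side","wrist"):
    print(n,bot.camera_model(n))
    cv2.imwrite(f"pics/{n}0.png",bot.grab_frame(n)[:,:,::-1])
E
```

```text
pics
{'t': 0.0, 'joints': array([ 6.78805158e+01,  1.50992156e+01, -2.80444737e+00,  7.21576517e+01,
       -5.12482261e-04,  8.11029268e+01]), 'dq': array([-0.0861214 ,  0.05842962,  0.07545493, -0.07262613, -0.00060585,
        0.02426177]), 'effort': array([ 8.70599142e-04, -6.37606430e+01,  3.84570551e+01,  1.36110670e-02,
        5.98730921e-06, -2.99325620e-06]), 'ee_pos': array([0.11997837, 0.51082444, 0.23081726]), 'eef_rot': array([-1.79939344e+02, -8.97660332e-03,  1.66777584e+02]), 'force': array([-0.90353183,  0.84096493,  0.10433955]), 'ft_torque': array([ 0.00255699, -0.05834145, -0.00267935]), 'finger_force': 0.0, 'grip_width': 1.0018572663350194}
-0.0187
scene {'fx': 423.4168855418983, 'fy': 423.4168855418983, 'cx': 320.20130969218536, 'cy': 204.36865231511763, 'R': array([[ 0.56233893, -0.8265578 , -0.02402342],
       [-0.45324414, -0.28379987, -0.84500141],
       [ 0.69162467,  0.48606566, -0.5342242 ]]), 't': array([-0.2985695 ,  0.22517107,  1.22110313])}
side {'fx': 423.3796671266253, 'fy': 423.3796671266253, 'cx': 313.1289868864886, 'cy': 201.72319116770635, 'R': array([[-0.9697247 , -0.24418941, -0.00235202],
       [-0.14289217,  0.57521103, -0.8054279 ],
       [ 0.19802987, -0.78070724, -0.5926891 ]]), 't': array([0.40934754, 0.1489193 , 1.00743936])}
wrist {'fx': 309.70691628693146, 'fy': 309.70691628693146, 'cx': 320.0178491456376, 'cy': 201.6484482938673, 'R': array([[ 2.29350772e-01,  9.73343814e-01, -2.07569315e-04],
       [ 9.22173638e-01, -2.17225206e-01,  3.20014049e-01],
       [ 3.11438606e-01, -7.35868842e-02, -9.47412775e-01]]), 't': array([-0.52509781, -0.0412674 ,  0.37930311])}
```

View pics/scene0.png

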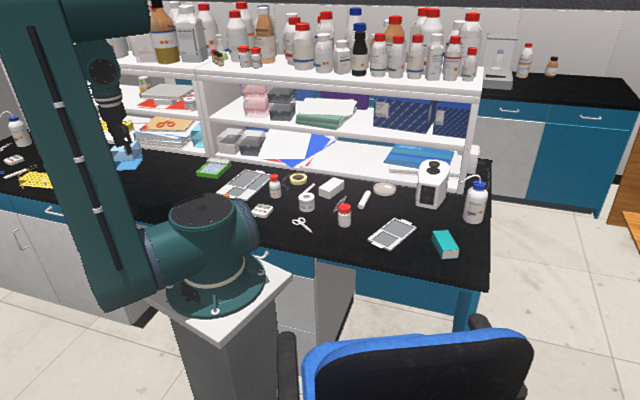

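View pics/side0.png

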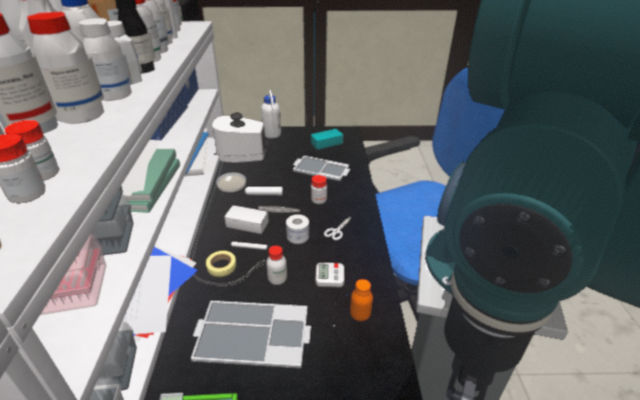

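View pics/wrist0.png

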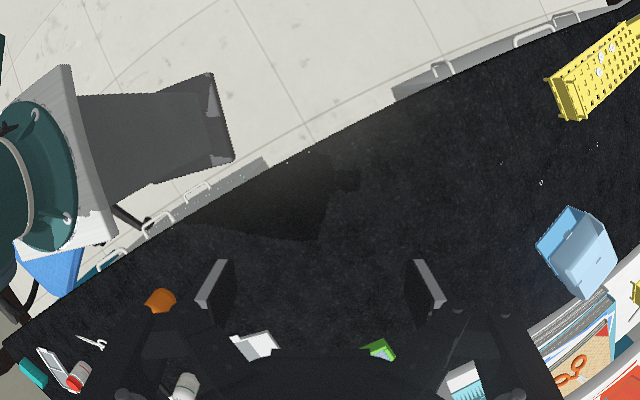

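The side view shows the big tray at around (252,333), with its square pocket on the right (-x). The small tray is at (321,167), the tall bottle at (276,266), the short bottle at (319,189), the film at (297,229), the carton at (246,219), the tape at (220,263) and the tube candidates at (264,190) and (249,245). There's an orange decoy at (361,300). I'll compute rough positions next.

```bash
cat > h.py <<'E'
from plant import bot
import cv2,numpy as np
def ray(m,uv,fish=False):
    x=(uv[0]-m["cx"])/m["fx"]; y=(uv[1]-m["cy"])/m["fy"]
    if fish:
        r=np.hypot(x,y)+1e-12; d=np.array([x/r*np.sin(r),y/r*np.sin(r),np.cos(r)])
    else: d=np.array([x,y,1.])
    R=np.array(m["R"]); return -R.T@np.array(m["t"]), R.T@d
def at(m,uv,z,fish=False):
    c,d=ray(m,uv,fish); return c+d*(z-c[2])/d[2]
def pix(m,X,fish=False):
    p=np.array(m["R"])@np.asarray(X,float)+m["t"]
    if not fish: return np.array([m["fx"]*p[0]/p[2]+m["cx"],m["fy"]*p[1]/p[2]+m["cy"]])
    n=np.hypot(p[0],p[1]); r=np.arctan2(n,p[2]); return np.array([m["cx"]+m["fx"]*r*p[0]/n,m["cy"]+m["fy"]*r*p[1]/n])
E
python3 - <<'E'
from h import *
m=bot.camera_model("side")
for n,uv,z in [("tallcap",(276,250),.088),("tallbase",(277,281),0),("short",(319,178),.073),("film",(297,218),.05),("carton",(246,213),.036),("tape",(220,262),.01),("tubeA",(264,190),.012),("tubeAl",(246,190),.012),("tubeAr",(282,190),.012),("tubeB",(249,245),.012),("Bl",(231,243),.01),("Br",(266,247),.01),("orange",(361,285),.088),("device",(330,272),.02),("scissors",(336,230),0),("tool",(280,209),0)]+[("big",p,.012) for p in [(204,302),(310,303),(305,366),(193,362)]]+[("small",p,.012) for p in [(303,155),(350,164),(345,179),(293,168)]]:
    print(n,at(m,uv,z)[:2].round(3))
im=cv2.imread("pics/side0.png")[125:370,180:390]
cv2.imwrite("pics/c1.png",cv2.resize(im,None,fx=2.4,fy=2.4,interpolation=cv2.INTER_CUBIC))
E
```

```text
tallcap [0.464 0.162]
tallbase [0.464 0.171]
short [ 0.446 -0.161]
film [ 0.465 -0.002]
carton [ 0.605 -0.007]
tape [0.61  0.155]
tubeA [ 0.608 -0.151]
tubeAl [ 0.659 -0.138]
tubeAr [ 0.557 -0.163]
tubeB [0.564 0.084]
Bl [0.612 0.086]
Br [0.522 0.079]
orange [0.269 0.218]
device [0.349 0.133]
scissors [ 0.37  -0.038]
tool [ 0.54  -0.089]
big [0.592 0.276]
big [0.372 0.224]
big [0.344 0.37 ]
big [0.549 0.412]
small [ 0.551 -0.374]
small [ 0.39  -0.355]
small [ 0.389 -0.265]
small [ 0.56  -0.288]
```

View pics/c1.png

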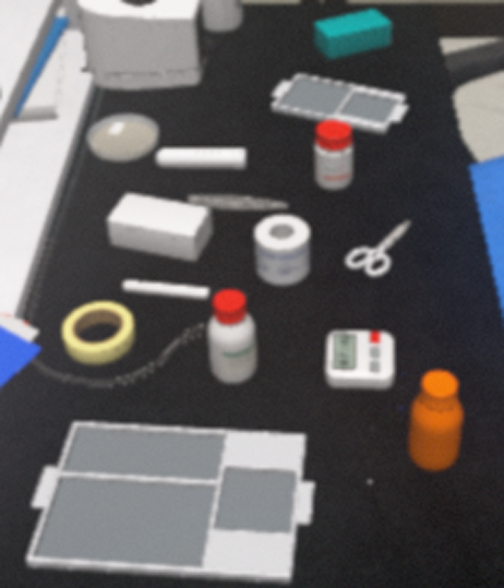

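The crop confirms the layout: the thin stick at (165,288) is clutter and the real tube is at (200,157). Next I'll move above the stock for a calibrated wrist view.

```bash
python3 -m jog '[-36,-25,-7,0,0,0,85, -36,-25,-7,0,0,0,85, -36,-25,-7,0,0,0,85, -36,-25,-7,0,0,0,85, -36,-25,-7,0,0,0,85, -36,-25,-7,0,0,0,85, -36,-25,-7,0,0,0,85, -36,-25,-7,0,0,0,85, -36,-25,-7,0,0,0,85, -36,-25,-7,0,0,0,85]'
python3 -m jog '[-36,-26,-7,0,0,0,85, -36,-26,-7,0,0,0,85, -36,-26,-7,0,0,0,85, -36,-26,-7,0,0,0,85,0,0,0,0,0,0,85,0,0,0,0,0,0,85]'
python3 - <<'E'
from h import *
import pickle
m=bot.camera_model("wrist"); im=bot.grab_frame("wrist"); pickle.dump(m,open("w1.pkl","wb"))
cv2.imwrite("pics/w1.png",im[:,:,::-1]); print(-m["R"].T@m["t"],bot.get_obs()["ee_pos"])
E
```

```text
t: 1.4
ee_pos: [0.4141, 0.1841, 0.3015]
eef_rot: [180.0, -0.0, 166.8]
force: [0.5, 0.4, 0.1]
grip_width: 0.997
finger_force: 0.0
t: 2.15
ee_pos: [0.5295, 0.0513, 0.329]
eef_rot: [180.0, -0.0, 166.8]
force: [-0.9, 0.4, 0.0]
grip_width: 0.998
finger_force: 0.0
[0.44987297 0.07038566 0.47061884] [0.52922042 0.05165248 0.32917036]
```

View pics/w1.png

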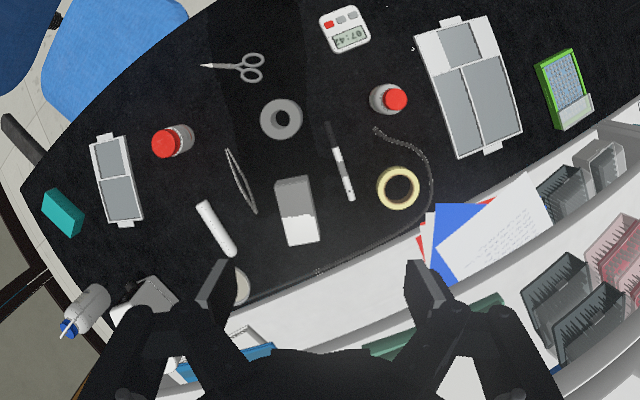

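The wrist view shows everything:

| Item | Pixel position |
|---|---|
| Big tray | (470,85) |
| Small tray | (117,180) |
| Tall bottle cap | (395,99) |
| Short bottle cap | (164,144) |
| Film | (281,119) |
| Carton (partly in the gripper's shadow) | (297,212) |
| Tube | (217,228) |
| Tape | (398,187) |

Next I'll fit the models and overlay them on the picture.

```bash
cat > fit.py <<'E'
from h import *
import pickle
from scipy.optimize import least_squares
m=pickle.load(open("w1.pkl","rb")); im=cv2.imread("pics/w1.png")
hsv=cv2.cvtColor(im,cv2.COLOR_BGR2HSV)
def T(p,q,z): c,s=np.cos(p[2]),np.sin(p[2]); return np.array([p[0]+c*q[0]-s*q[1],p[1]+s*q[0]+c*q[1],z])
def cen(mask,seed):
    n,l,st,ce=cv2.connectedComponentsWithStats(mask.astype(np.uint8),connectivity=4); k=l[seed[1],seed[0]]; return ce[k],st[k][4]
def fit(pairs,p0): return least_squares(lambda p:np.concatenate([pix(m,T(p,q,z),1)-u for q,z,u in pairs]),p0)
g=(hsv[...,2]>80)&(hsv[...,2]<185)&(hsv[...,1]<60)
big=[((.033,.027),.003,cen(g,(495,100))),((.033,-.041),.003,cen(g,(460,110))),((-.069,0),.003,cen(g,(461,47)))]
sm=[((.034,0),.003,cen(g,(122,198))),((-.042,0),.003,cen(g,(110,157)))]
print([b[2] for b in big+sm])
B=fit([(q,z,u[0]) for q,z,u in big],[.46,.32,.2]); S=fit([(q,z,u[0]) for q,z,u in sm],[.47,-.32,0.])
print("big",B.x,B.fun.round(1),"small",S.x,S.fun.round(1))
red=(((hsv[...,0]<6)|(hsv[...,0]>174))&(hsv[...,1]>150)&(hsv[...,2]>90))
res={"big":B.x,"small":S.x}
for n,s,z in (("tall",(395,99),.088),("short",(162,145),.073)):
    c,a=cen(red,s); res[n]=at(m,c,z,1)[:2]; print(n,c,a,res[n])
big_=cv2.resize(im,None,fx=1,fy=1)
w=(hsv[...,2]>120)&(hsv[...,1]<60)
for n,s in (("carton",(297,230)),("tube",(217,228)),("tape",(385,190))):
    mk=w if n!="tape" else (hsv[...,2]>110)
    k,l=cv2.connectedComponents(mk.astype(np.uint8),connectivity=4); pts=np.argwhere(l==l[s[1],s[0]])[:,::-1].astype(np.float32)
    print(n,len(pts),cv2.minAreaRect(pts))
E
python3 fit.py; python3 - <<'E'
import cv2
im=cv2.imread("pics/w1.png")[5:265,80:540]
cv2.imwrite("pics/c2.png",cv2.resize(im,None,fx=1.73,fy=1.73,interpolation=cv2.INTER_CUBIC))
E
```

```text
[(array([491.82698515,  98.96772111]), np.int32(3098)), (array([458.81845754, 111.12348354]), np.int32(2308)), (array([459.09286262,  44.6247122 ]), np.int32(1303)), (array([118.92301999, 198.64100666]), np.int32(1351)), (array([109.12878788, 158.87987013]), np.int32(924))]
big [0.46716214 0.31901357 0.16963171] [ 0.3  0.2 -0.1  0.3 -0.1 -0.5] small [ 0.47801535 -0.32302885 -0.11907028] [-0.  -0.1  0.   0.1]
tall [394.83953488  98.83953488] 430 [0.46622425 0.16182949]
short [164.95671642 142.90149254] 670 [ 0.44589711 -0.15161353]
carton 2089 ((296.9951477050781, 212.7579345703125), (64.39266967773438, 34.03462600708008), 76.32869720458984)
tube 779 ((216.39425659179688, 229.13685607910156), (63.16255187988281, 13.239843368530273), 58.24052429199219)
tape 156625 ((319.5, 199.5), (399.0, 639.0), 90.0)
```

View pics/c2.png

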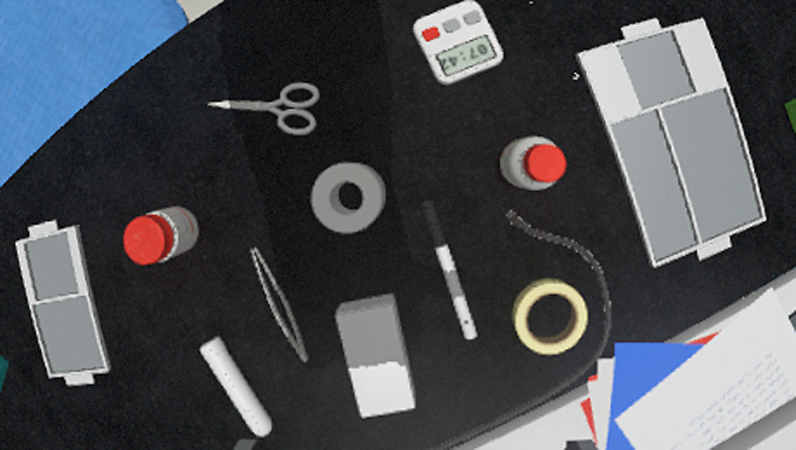

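The zoomed crop shows every part cleanly: film ring centre (348,198), carton top corners (337,308), (396,300), (413,408), (361,417), and tube ends (207,342) and (262,430). I'll convert these to positions.

```bash
cat >> fit.py <<'E'
print('---')
f=lambda u:(u[0]/1.73+80-.0,u[1]/1.73+5)
ca=[((-.05,-.025),.036,f((337,309))),((-.05,.025),.036,f((395,301))),((.05,.025),.036,f((414,408))),((.05,-.025),.036,f((361,417)))]
C=fit(ca,[.6,0,0.]);print("carton",C.x,C.fun.round(1))
tu=[((-.054,0),.014,f((206,341))),((.054,0),.014,f((263,432)))]
U=fit(tu,[.6,-.15,0.2]);print("tube",U.x,U.fun.round(1))
print("film",at(m,f((348,198)),.05,1),"short",at(m,f((145,240)),.073,1),"tape",at(m,f((550,317)),.012,1))
ms=bot.camera_model("side")
for n,p,z in (("film",(.4688,0),.05),("tall",res["tall"],.088),("short",(.446,-.156),.073)): print(n,pix(ms,[*p,z]))
res.update(carton=C.x,tube=U.x); 
for n,a,q in (("carton",B.x,(.033,.027)),("tube",B.x,(.033,-.041)),("tall",B.x,(-.069,0)),("film",S.x,(.034,0)),("short",S.x,(-.042,0))): print(n,"goal",T(a,q,0)[:2].round(4),np.degrees(a[2]).round(1))
E
python3 fit.py | sed '1,/---/d'
```

```text
carton [ 6.03131082e-01  2.40295056e-04 -6.94777020e-02] [ 0.1  0.9  0.1  0.   0.3 -0.2 -0.5 -0.9]
tube [ 0.60686733 -0.14593155  0.22606635] [-0.2 -0.4  0.2  0.4]
film [0.46179442 0.01393938 0.05      ] short [ 0.44646543 -0.15381839  0.073     ] tape [0.60692384 0.15968923 0.012     ]
film [295.1848822  218.19744938]
tall [275.22170534 249.75108851]
short [318.45498491 178.88650779]
carton goal [0.4951 0.3512] 9.7
tube goal [0.5066 0.2842] 9.7
tall goal [0.3992 0.3074] 9.7
film goal [ 0.5118 -0.3271] -6.8
short goal [ 0.4363 -0.318 ] -6.8
```

```bash
cat > go.py <<'E'
from h import *
import sys
def go(*wps):
    "each wp x,y,z(mm),yaw deg: prints turn about tool z (do first), then shift in tool axes, mm"
    o=bot.get_obs(); p=o["ee_pos"]*1000; y=o["eef_rot"][2]
    print("now",p.round(1),o["eef_rot"].round(1),"t",round(o["t"],1))
    for a,b,c,w in wps:
        turn=-((w-y+180)%360-180); r=np.radians(w); d=np.array([a,b,c])-p
        tx=d[0]*np.cos(r)+d[1]*np.sin(r); ty=d[0]*np.sin(r)-d[1]*np.cos(r)
        print("turn %.1f shift %.1f %.1f %.1f len %.0f"%(turn,tx,ty,-d[2],np.linalg.norm(d))); p=np.array([a,b,c]);y=w
go(*[tuple(map(float,s.split(','))) for s in sys.argv[1:]])
E
python3 go.py 603,0,100,176 603,0,6,176 603,0,160,176 495,351,160,189.7 495,351,10,189.7
```

```text
now [529.2  51.7 329.2] [180.   -0.  166.8] t 2.2
turn -9.2 shift -77.2 -46.4 229.2 len 246
turn -0.0 shift 0.0 0.0 94.0 len 94
turn -0.0 shift 0.0 0.0 -154.0 len 154
turn -13.7 shift 47.3 364.2 -0.0 len 367
turn -0.0 shift -0.0 0.0 150.0 len 150
```

```bash
python3 -m jog '[0,0,0,0,0,-9.2,85, -13,-8,38,0,0,0,75, -13,-8,38,0,0,0,75, -13,-8,38,0,0,0,75, -13,-8,38,0,0,0,75, -13,-8,38,0,0,0,75, -12,-6,39,0,0,0,75, 0,0,0,0,0,0,75,0,0,0,0,0,0,75]'
python3 - <<'E'
from h import *
m=bot.camera_model("wrist"); im=bot.grab_frame("wrist")
for q in [(-.05,-.025),(-.05,.025),(.05,.025),(.05,-.025)]:
    c,s=np.cos(-.0695),np.sin(-.0695); u=pix(m,[.603+c*q[0]-s*q[1],.0+s*q[0]+c*q[1],.036],1); cv2.circle(im,tuple(int(v) for v in u.round()),3,(255,0,0),-1)
cv2.imwrite("pics/w2.png",im[:,:,::-1]); print(bot.get_obs()["ee_pos"])
E
```

```text
t: 3.32
ee_pos: [0.6033, 0.0006, 0.1019]
eef_rot: [-180.0, 0.1, 176.0]
force: [0.5, 0.3, 0.7]
grip_width: 0.876
finger_force: 0.0
[6.03573041e-01 5.15509049e-04 1.02241232e-01]
```

View pics/w2.png

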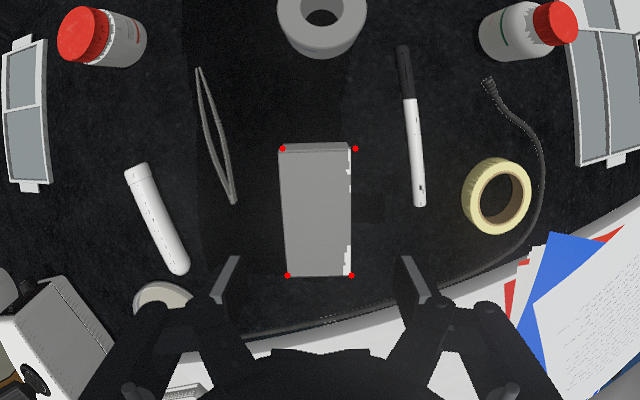

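The predicted corners sit on the carton at (282,149)–(351,275), centred between the fingers. I'll descend and grip.

```bash
python3 -m jog '[0,0,32,0,0,0,75, 0,0,32,0,0,0,75, 0,0,24,0,0,0,75, 0,0,8,0,0,0,75, 0,0,0,0,0,0,75, 0,0,0,0,0,0,40, 0,0,0,0,0,0,40, 0,0,0,0,0,0,40, 0,0,0,0,0,0,40, 0,0,0,0,0,0,40]'
python3 -m jog '[0,0,-25,0,0,0,40, 0,0,-45,0,0,0,40, 0,0,-45,0,0,0,40, 0,0,-39,0,0,0,40, 0,0,0,0,0,-6.8,40, 0,0,0,0,0,-6.9,40, 0,0,0,0,0,0,40]'; python3 go.py 495,351,160,189.7 495,351,10.5,189.7
```

```text
t: 4.62
ee_pos: [0.6041, -0.0002, 0.0058]
eef_rot: [-180.0, 0.1, 176.0]
force: [-1.9, 0.1, 10.9]
grip_width: 0.578
finger_force: 62.8
t: 5.5
ee_pos: [0.6034, -0.0001, 0.1589]
eef_rot: [-180.0, 0.0, -170.4]
force: [-0.6, 0.6, 0.1]
grip_width: 0.576
finger_force: 61.6
now [ 6.034e+02 -1.000e-01  1.589e+02] [-180.     0.  -170.4] t 5.5
turn -0.1 shift 47.7 364.3 -1.1 len 367
turn -0.0 shift -0.0 0.0 149.5 len 150
```

```bash
python3 -m jog '[4,36,0,0,0,0,40, 5,37,0,0,0,0,40, 5,37,0,0,0,0,40, 5,37,0,0,0,0,40, 5,37,0,0,0,0,40, 5,36,0,0,0,0,40, 5,36,0,0,0,0,40, 5,36,0,0,0,0,40, 5,36,0,0,0,0,40, 4,36,0,0,0,0,40]'
python3 -m jog '[0,0,30,0,0,0,40, 0,0,40,0,0,0,40, 0,0,40,0,0,0,40, 0,0,30,0,0,0,40, 0,0,0,0,0,0,40,0,0,0,0,0,0,40]';python3 go.py 495,351,10,189.7
```

```text
t: 6.75
ee_pos: [0.4943, 0.3518, 0.1586]
eef_rot: [180.0, 0.0, -170.5]
force: [0.0, -0.1, -0.2]
grip_width: 0.575
finger_force: 61.8
t: 7.5
ee_pos: [0.4955, 0.351, 0.0196]
eef_rot: [180.0, 0.1, -170.4]
force: [-0.5, 0.1, -0.2]
grip_width: 0.578
finger_force: 61.9
now [495.5 351.   19.6] [ 1.800e+02  1.000e-01 -1.704e+02] t 7.5
turn -0.1 shift 0.5 0.1 9.6 len 10
```

```bash
python3 -m jog '[0,0,5,0,0,0,40, 0,0,4.6,0,0,0,40, 0,0,0,0,0,0,40, 0,0,0,0,0,0,62, 0,0,0,0,0,0,62, 0,0,0,0,0,0,62, 0,0,0,0,0,0,62]'
python3 -m jog '[0,0,-10,0,0,0,62, 0,0,-30,0,0,0,62, 0,0,-45,0,0,0,62, 0,0,-45,0,0,0,62, 0,0,-20,0,0,0,62, 0,0,0,0,0,0,62]'
python3 - <<'E'
from h import *
m=bot.camera_model("wrist"); im=bot.grab_frame("wrist")
def T(p,q,z): c,s=np.cos(p[2]),np.sin(p[2]); return np.array([p[0]+c*q[0]-s*q[1],p[1]+s*q[0]+c*q[1],z])
B=[.46716,.31901,.16963]
for q in [(-.104,-.07),(.104,-.07),(.104,.07),(-.104,.07)]: cv2.circle(im,tuple(int(v) for v in pix(m,T(B,q,.009),1).round()),2,(255,0,0),-1)
for q in [(-.017,.002),(.083,.002),(.083,.052),(-.017,.052)]: cv2.circle(im,tuple(int(v) for v in pix(m,T(B,q,.039),1).round()),2,(0,255,0),-1)
cv2.imwrite("pics/w3.png",im[:,:,::-1])
E
python3 go.py 607,-146,110,193 607,-146,6,193 607,-146,150,193 506.6,284.2,150,189.7 506.6,284.2,10,189.7
```

```text
t: 8.38
ee_pos: [0.4949, 0.3506, 0.0087]
eef_rot: [-180.0, -0.0, -170.3]
force: [-0.5, 0.1, 0.3]
grip_width: 0.725
finger_force: 0.0
t: 9.12
ee_pos: [0.4955, 0.351, 0.1606]
eef_rot: [179.9, 0.2, -170.3]
force: [-1.3, -0.0, -0.5]
grip_width: 0.727
finger_force: 0.0
now [495.  350.7 159.1] [ 1.800e+02  1.000e-01 -1.703e+02] t 9.2
turn -3.3 shift 2.6 -509.2 49.1 len 512
turn -0.0 shift -0.0 0.0 104.0 len 104
turn -0.0 shift -0.0 0.0 -144.0 len 144
turn 3.3 shift 26.5 441.0 -0.0 len 442
turn -0.0 shift -0.0 0.0 140.0 len 140
```

View pics/w3.png

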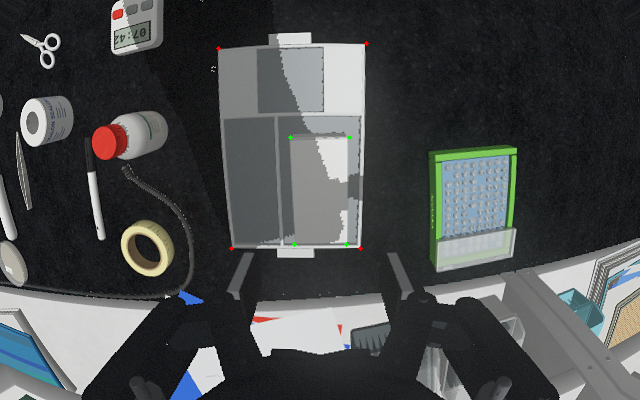

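The carton lies in the wide bay exactly as predicted: the green marks are on its corners and the red marks on the tray corners. The tube is next.

```bash
python3 -m jog '[0,0,0,0,0,-3.3,62, 0,-42,0,0,0,0,55, 0,-42,0,0,0,0,55, 1,-43,0,0,0,0,55, 0,-43,0,0,0,0,55, 0,-43,0,0,0,0,55, 0,-43,0,0,0,0,55, 1,-43,0,0,0,0,55, 0,-43,0,0,0,0,55, 0,-42,0,0,0,0,55]'
python3 -m jog '[0,-42,9,0,0,0,55, 0,-42,20,0,0,0,55, 0,-41,20,0,0,0,55, 0,0,0,0,0,0,55]'
python3 - <<'E'
from h import *
m=bot.camera_model("wrist"); im=bot.grab_frame("wrist")
for s in (-.054,.054): cv2.circle(im,tuple(int(v) for v in pix(m,[.6069+s*np.cos(.226),-.1459+s*np.sin(.226),.012],1).round()),2,(255,0,0),-1)
cv2.imwrite("pics/w4.png",im[100:400,120:520,::-1])
E
python3 go.py 607,-146,5.5,193
```

```text
t: 10.42
ee_pos: [0.5787, -0.0254, 0.1575]
eef_rot: [180.0, -0.1, -167.0]
force: [1.1, 0.5, 0.1]
grip_width: 0.642
finger_force: 0.0
t: 10.92
ee_pos: [0.6061, -0.1478, 0.1067]
eef_rot: [179.9, -0.2, -167.2]
force: [-0.4, 0.1, -0.3]
grip_width: 0.644
finger_force: 0.0
now [ 606.2 -146.4  107.8] [ 179.9   -0.2 -167.1] t 11.0
turn -0.1 shift -0.8 0.2 102.3 len 102
```

View pics/w4.png

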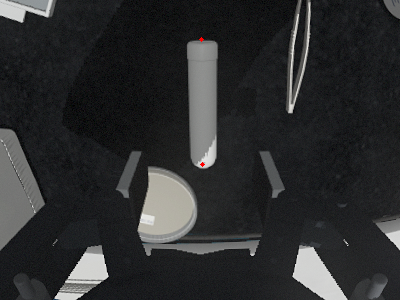

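The tube lies between its marks, (201,40) to (202,164), centred on the fingers. The dish beyond its end stays clear of them.

```bash
python3 -m jog '[0,0,34,0,0,0,50, 0,0,34,0,0,0,46, 0,0,26,0,0,0,46, 0,0,8,0,0,0,46, 0,0,0,0,0,0,46, 0,0,0,0,0,0,14, 0,0,0,0,0,0,14, 0,0,0,0,0,0,14, 0,0,0,0,0,0,14, 0,0,0,0,0,0,14]'
python3 -m jog '[0,0,-20,0,0,0,14, 0,0,-45,0,0,0,14, 0,0,-45,0,0,0,14, 0,0,-35,0,0,0,14, 0,0,0,0,0,3.3,14, 0,0,0,0,0,0,14]'; python3 go.py 506.6,284.2,150,189.7
```

```text
t: 12.22
ee_pos: [0.6079, -0.146, 0.0091]
eef_rot: [-179.9, 0.1, -167.0]
force: [-0.2, -0.1, 7.0]
grip_width: 0.248
finger_force: 59.6
t: 12.98
ee_pos: [0.6073, -0.1459, 0.1536]
eef_rot: [-180.0, 0.1, -170.3]
force: [-0.4, -0.1, 0.1]
grip_width: 0.242
finger_force: 58.8
now [ 607.3 -145.9  153.6] [-1.800e+02  1.000e-01 -1.703e+02] t 13.0
turn -0.0 shift 26.8 440.9 3.6 len 442
```

```bash
python3 -m jog '[2,44,0,0,0,0,14, 3,44,0,0,0,0,14, 3,44,0,0,0,0,14, 3,44,0,0,0,0,14, 3,44,0,0,0,0,14, 3,44,0,0,0,0,14, 3,44,0,0,0,0,14, 3,44,0,0,0,0,14, 2,44,0,0,0,0,14, 2,45,0,0,0,0,14]'
python3 -m jog '[0,0,30,0,0,0,14, 0,0,40,0,0,0,14, 0,0,40,0,0,0,14, 0,0,20,0,0,0,14, 0,0,0,0,0,0,14,0,0,0,0,0,0,14]';python3 go.py 506.6,284.2,17,189.7
python3 - <<'E'
from h import *
cv2.imwrite("pics/w5.png",bot.grab_frame("wrist")[:,:,::-1])
E
```

```text
t: 14.22
ee_pos: [0.5058, 0.2857, 0.1526]
eef_rot: [-180.0, -0.0, -170.2]
force: [0.5, -1.0, -0.3]
grip_width: 0.243
finger_force: 58.9
t: 14.98
ee_pos: [0.5069, 0.2845, 0.0235]
eef_rot: [180.0, 0.1, -170.3]
force: [0.0, 0.0, -0.3]
grip_width: 0.244
finger_force: 58.9
now [506.9 284.5  23.5] [ 1.800e+02  1.000e-01 -1.703e+02] t 15.0
turn 0.0 shift 0.3 -0.3 6.5 len 7
```

View pics/w5.png

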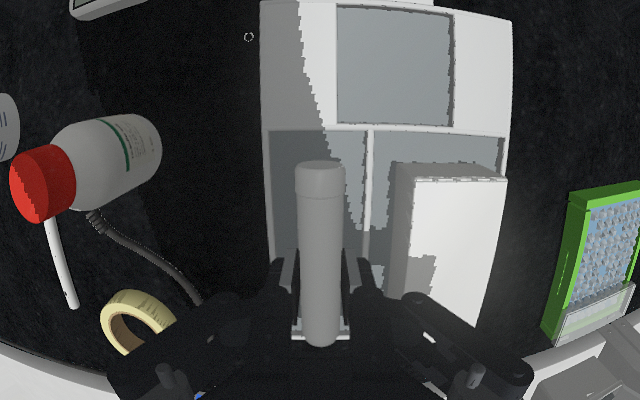

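The tube hangs over the middle of the narrow bay at (322,250), and the fingers fit between the lip and the carton.

```bash
python3 -m jog '[0,0,4,0,0,0,14, 0,0,4,0,0,0,14, 0,0,2,0,0,0,14, 0,0,0,0,0,0,14,0,0,0,0,0,0,14]'
```

```text
t: 15.65
ee_pos: [0.5065, 0.2844, 0.0127]
eef_rot: [180.0, -0.0, -170.3]
force: [-0.3, -0.0, 0.0]
grip_width: 0.244
finger_force: 58.9
```

```bash
python3 -m jog '[0,0,0,0,0,0,33, 0,0,0,0,0,0,33, 0,0,0,0,0,0,33]'; python3 -m jog '[0,0,-10,0,0,0,33, 0,0,-30,0,0,0,33, 0,0,-45,0,0,0,33, 0,0,-45,0,0,0,60, 0,0,-30,0,0,0,65, 0,0,0,0,0,0,65]'; python3 go.py 466.2,161.8,150,189.7 466.2,161.8,28,189.7 466.2,161.8,160,189.7 399.2,307.4,160,189.7 399.2,307.4,32,189.7
python3 - <<'E'
from h import *
im=bot.grab_frame("wrist");m=bot.camera_model("wrist")
def T(p,q,z): c,s=np.cos(p[2]),np.sin(p[2]); return np.array([p[0]+c*q[0]-s*q[1],p[1]+s*q[0]+c*q[1],z])
B=[.46716,.31901,.16963]
for q in [(-.021,-.041),(.087,-.041)]: cv2.circle(im,tuple(int(v) for v in pix(m,T(B,q,.015),1).round()),2,(255,0,0),-1)
cv2.imwrite("pics/w6.png",im[:,:,::-1])
E
```

```text
t: 16.02
ee_pos: [0.5065, 0.2844, 0.0127]
eef_rot: [180.0, 0.0, -170.3]
force: [-0.4, -1.0, -0.6]
grip_width: 0.384
finger_force: 0.0
t: 16.77
ee_pos: [0.5074, 0.2848, 0.1755]
eef_rot: [179.9, 0.2, -170.3]
force: [0.1, -0.0, -0.3]
grip_width: 0.759
finger_force: 0.0
now [507.4 284.8 175.5] [ 179.9    0.2 -170.3] t 16.8
turn -0.0 shift 61.4 -114.3 25.5 len 132
turn -0.0 shift -0.0 0.0 122.0 len 122
turn -0.0 shift -0.0 0.0 -132.0 len 132
turn -0.0 shift 41.5 154.8 -0.0 len 160
turn -0.0 shift -0.0 0.0 128.0 len 128
```

View pics/w6.png

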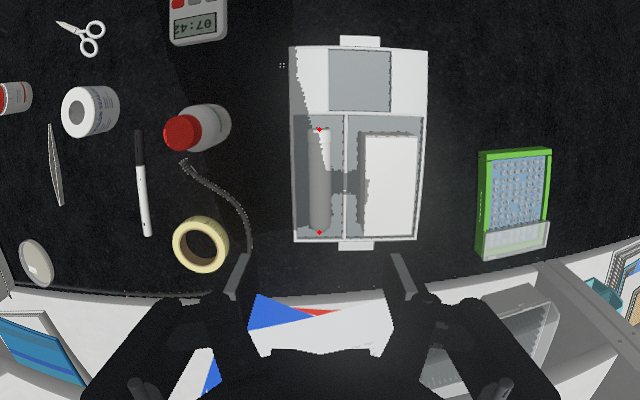

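The tube lies in the narrow bay with both ends on the marks. The tall bottle is next.

```bash
python3 -m jog '[15,-28,0,0,0,0,72, 15,-28,6,0,0,0,72, 15,-29,10,0,0,0,72, 16,-29,10,0,0,0,72, 0,0,30,0,0,0,72, 0,0,40,0,0,0,72, 0,0,35,0,0,0,72, 0,0,16,0,0,0,72, 0,0,0,0,0,0,72]'
python3 -m jog '[0,0,0,0,0,0,35, 0,0,0,0,0,0,35, 0,0,0,0,0,0,35, 0,0,0,0,0,0,35, 0,0,0,0,0,0,35]'
python3 go.py 399.2,307.4,32,189.7
```

```text
t: 17.95
ee_pos: [0.464, 0.1615, 0.0243]
eef_rot: [-180.0, -0.2, -170.3]
force: [-0.7, -0.1, -0.4]
grip_width: 0.843
finger_force: 0.0
t: 18.58
ee_pos: [0.4659, 0.1619, 0.0265]
eef_rot: [180.0, 0.1, -170.3]
force: [-2.5, -0.1, 7.4]
grip_width: 0.484
finger_force: 59.8
now [465.9 161.9  26.5] [ 1.800e+02  1.000e-01 -1.703e+02] t 18.6
turn -0.0 shift 41.2 154.7 -5.5 len 160
```

```bash
python3 -m jog '[0,0,-25,0,0,0,35, 0,0,-40,0,0,0,35, 0,0,-35,0,0,0,35, 7,26,-10,0,0,0,35, 7,26,0,0,0,0,35, 7,26,0,0,0,0,35, 7,26,0,0,0,0,35, 7,26,0,0,0,0,35, 6,25,0,0,0,0,35, 0,0,0,0,0,0,35]'
python3 -m jog '[0,0,30,0,0,0,35, 0,0,30,0,0,0,35, 0,0,25,0,0,0,35, 0,0,13,0,0,0,35, 0,0,0,0,0,0,35, 0,0,0,0,0,0,35]'; python3 go.py 399.2,307.4,30.5,189.7
```

```text
t: 19.82
ee_pos: [0.3985, 0.3087, 0.1361]
eef_rot: [180.0, 0.0, -170.2]
force: [-0.2, 0.1, -1.6]
grip_width: 0.489
finger_force: 60.7
t: 20.58
ee_pos: [0.3996, 0.3078, 0.0385]
eef_rot: [180.0, 0.1, -170.3]
force: [0.7, -0.6, -0.5]
grip_width: 0.491
finger_force: 60.7
now [399.6 307.8  38.5] [ 1.800e+02  1.000e-01 -1.703e+02] t 20.6
turn -0.0 shift 0.5 -0.3 8.0 len 8
```

```bash
python3 -m jog '[0,0,4,0,0,0,35, 0,0,4,0,0,0,35, 0,0,0,0,0,0,35, 0,0,0,0,0,0,68, 0,0,0,0,0,0,68, 0,0,0,0,0,0,68, 0,0,0,0,0,0,68]'
python3 -m jog '[0,0,-25,0,0,0,68, 0,0,-45,0,0,0,68, 0,0,-45,0,0,0,68, 0,0,-25,0,0,0,80, 0,0,0,0,0,0,80]'; python3 go.py 462,14,170,180 462,14,15,180
python3 - <<'E'
from h import *
cv2.imwrite("pics/s7.png",cv2.resize(bot.grab_frame("side")[110:380,180:440,::-1],None,fx=2.2,fy=2.2))
E
```

```text
t: 21.45
ee_pos: [0.399, 0.3076, 0.0297]
eef_rot: [-180.0, 0.0, -170.3]
force: [0.3, -0.4, 0.3]
grip_width: 0.797
finger_force: 0.0
t: 22.08
ee_pos: [0.3998, 0.3081, 0.1712]
eef_rot: [179.9, 0.2, -170.3]
force: [0.1, -0.7, -0.4]
grip_width: 0.937
finger_force: 0.0
now [399.8 308.1 171.2] [ 179.9    0.2 -170.3] t 22.1
turn 9.7 shift -62.2 -294.1 1.2 len 301
turn -0.0 shift 0.0 0.0 155.0 len 155
```

View pics/s7.png

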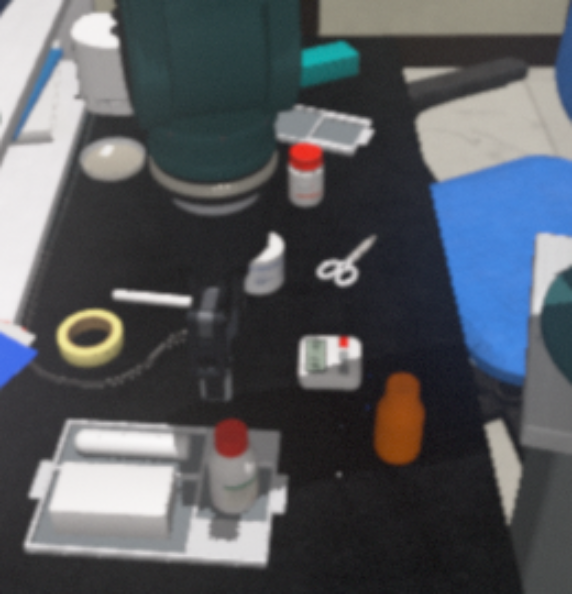

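The big kit is complete: carton, tube and an upright tall bottle. Next is the film roll, at tool yaw 173.

```bash
python3 -m jog '[0,0,0,0,0,8.2,85, 0,0,0,0,0,8.3,85, 0,0,0,0,0,0,85]'; python3 go.py 462,13.5,100,173.2
```

```text
t: 22.5
ee_pos: [0.3985, 0.3074, 0.1686]
eef_rot: [-179.9, -0.1, 173.2]
force: [0.9, 0.1, 0.4]
grip_width: 0.994
finger_force: 0.0
now [398.5 307.4 168.6] [-1.799e+02 -1.000e-01  1.732e+02] t 22.5
turn 0.0 shift -97.8 -284.3 68.6 len 308
```

```bash
python3 -m jog '[-10,-28,0,0,0,0,85, -10,-28,0,0,0,0,85, -10,-28,0,0,0,0,85, -10,-29,0,0,0,0,85, -10,-29,0,0,0,0,85, -10,-29,0,0,0,0,85, -10,-29,10,0,0,0,85, -10,-28,20,0,0,0,85, -9,-28,20,0,0,0,85, -9,-28,19,0,0,0,85]'; python3 -m jog '[0,0,0,0,0,0,85]'
python3 - <<'E'
from h import *
im=bot.grab_frame("wrist");m=bot.camera_model("wrist")
for a in np.linspace(0,6.28,24): cv2.circle(im,tuple(int(v) for v in pix(m,[.4618+.028*np.cos(a),.0139+.028*np.sin(a),.05],1).round()),1,(255,0,0),-1)
for a in np.linspace(0,6.28,24): cv2.circle(im,tuple(int(v) for v in pix(m,[.4465+.0205*np.cos(a),-.1545+.0205*np.sin(a),.073],1).round()),1,(0,255,0),-1)
cv2.imwrite("pics/w8.png",im[:,:,::-1])
E
python3 go.py 462,13.5,15,173.2
```

```text
t: 23.75
ee_pos: [0.4622, 0.0131, 0.0995]
eef_rot: [180.0, -0.0, 173.4]
force: [1.1, 0.5, 0.2]
grip_width: 0.993
finger_force: 0.0
t: 23.88
ee_pos: [0.4618, 0.0127, 0.099]
eef_rot: [-180.0, -0.2, 173.2]
force: [-0.0, -0.9, 0.4]
grip_width: 0.998
finger_force: 0.0
now [462.   13.6  99.8] [ 1.800e+02 -1.000e-01  1.733e+02] t 23.9
turn 0.1 shift -0.1 -0.1 84.8 len 85
```

View pics/w8.png

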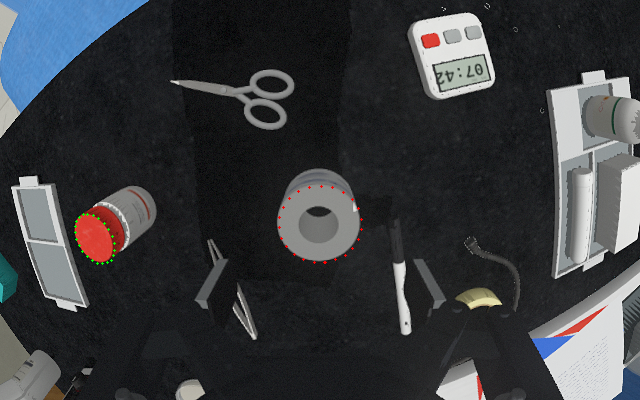

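The film ring is centred at (318,222) inside its marks, and the short bottle's cap fits its marks too.

```bash
python3 -m jog '[0,0,0,0,0,0,77, 0,0,30,0,0,0,77, 0,0,35,0,0,0,77, 0,0,20,0,0,0,77, 0,0,0,0,0,0,77, 0,0,0,0,0,0,45, 0,0,0,0,0,0,45, 0,0,0,0,0,0,45, 0,0,0,0,0,0,45, 0,0,0,0,0,0,45]'; python3 go.py 462,13.5,160,173.2  511.8,-327.1,160,173.2
```

```text
t: 25.18
ee_pos: [0.4633, 0.0141, 0.0171]
eef_rot: [180.0, 0.1, 173.2]
force: [-2.9, 1.1, 9.4]
grip_width: 0.639
finger_force: 61.6
now [463.3  14.1  17.1] [1.800e+02 1.000e-01 1.732e+02] t 25.2
turn 0.0 shift 1.2 -0.8 -142.9 len 143
turn -0.0 shift -89.8 -332.3 -0.0 len 344
```

```bash
python3 -m jog '[0,0,-25,0,0,0,45, 0,0,-45,0,0,0,45, 0,0,-45,0,0,0,45, 0,0,-27,0,0,0,45, -11,-42,0,0,0,0,45, -11,-42,0,0,0,0,45, -11,-42,0,0,0,0,45, -11,-42,0,0,0,0,45, -11,-41,0,0,0,0,45, -11,-41,0,0,0,0,45]'
python3 -m jog '[-11,-41,0,0,0,0,45, -11,-41,0,0,0,0,45, 0,0,30,0,0,0,45, 0,0,40,0,0,0,45, 0,0,35,0,0,0,45, 0,0,20,0,0,0,45, 0,0,0,0,0,0,45, 0,0,0,0,0,0,45]'; python3 go.py 511.8,-327.1,20.5,173.2
python3 - <<'E'
from h import *
im=bot.grab_frame("wrist");m=bot.camera_model("wrist")
S=[.47802,-.32303,-.11907]
def T(p,q,z): c,s=np.cos(p[2]),np.sin(p[2]); return np.array([p[0]+c*q[0]-s*q[1],p[1]+s*q[0]+c*q[1],z])
for q in [(-.078,-.044),(.078,-.044),(.078,.044),(-.078,.044)]: cv2.circle(im,tuple(int(v) for v in pix(m,T(S,q,.009),1).round()),2,(255,0,0),-1)
cv2.imwrite("pics/w9.png",im[:,:,::-1])
E
```

```text
t: 26.42
ee_pos: [0.4986, -0.2435, 0.1588]
eef_rot: [-180.0, 0.1, 173.2]
force: [0.7, 0.5, -1.8]
grip_width: 0.637
finger_force: 63.7
t: 27.42
ee_pos: [0.5111, -0.3265, 0.0341]
eef_rot: [-179.9, 0.1, 173.2]
force: [0.3, 0.9, -0.7]
grip_width: 0.639
finger_force: 63.8
now [ 511.1 -326.5   34.1] [-1.799e+02  1.000e-01  1.732e+02] t 27.4
turn -0.0 shift -0.8 -0.5 13.6 len 14
```

View pics/w9.png

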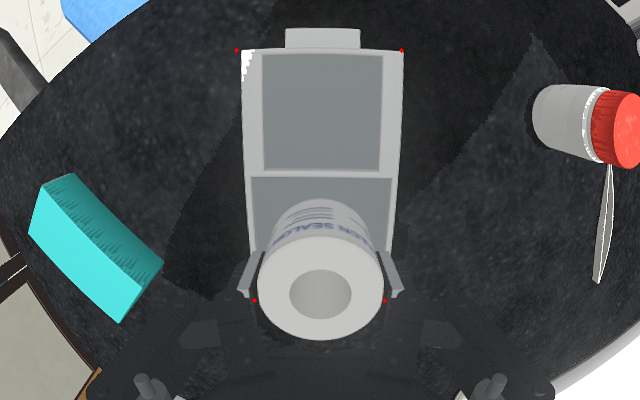

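The film hangs centred over the larger pocket (tray axis near u=321). I'll lower and release it.

```bash
python3 -m jog '[0,0,6,0,0,0,45, 0,0,5,0,0,0,45, 0,0,2.5,0,0,0,45, 0,0,0,0,0,0,45, 0,0,0,0,0,0,74, 0,0,0,0,0,0,74, 0,0,0,0,0,0,74, 0,0,0,0,0,0,74]'
python3 -m jog '[0,0,-20,0,0,0,74, 0,0,-45,0,0,0,74, 0,0,-45,0,0,0,74, 0,0,-30,0,0,0,74, 0,0,0,0,0,0,74]'; python3 go.py 446.4,-154.5,155,173.2 446.4,-154.5,26,173.2 446.4,-154.5,150,173.2 436.8,-317,150,173.2
```

```text
t: 28.48
ee_pos: [0.5105, -0.3261, 0.0191]
eef_rot: [180.0, -0.0, 173.2]
force: [-0.0, 0.1, 0.0]
grip_width: 0.869
finger_force: 0.0
t: 29.1
ee_pos: [0.5114, -0.3268, 0.1614]
eef_rot: [-179.9, 0.2, 173.2]
force: [-0.2, -0.3, -1.2]
grip_width: 0.865
finger_force: 0.0
now [ 511.4 -326.8  161.4] [-179.9    0.2  173.2] t 29.1
turn -0.0 shift 84.9 163.4 6.4 len 184
turn -0.0 shift 0.0 0.0 129.0 len 129
turn -0.0 shift 0.0 0.0 -124.0 len 124
turn -0.0 shift -9.7 -162.5 -0.0 len 163
```

```bash
python3 -m jog '[17,32,0,0,0,0,74, 17,33,0,0,0,0,74, 17,33,0,0,0,0,74, 17,33,6,0,0,0,74, 17,32,0,0,0,0,74, 0,0,30,0,0,0,74, 0,0,40,0,0,0,74, 0,0,38,0,0,0,74, 0,0,21,0,0,0,74, 0,0,0,0,0,0,74]'
python3 -m jog '[0,0,0,0,0,0,74, 0,0,0,0,0,0,35, 0,0,0,0,0,0,35, 0,0,0,0,0,0,35, 0,0,0,0,0,0,35, 0,0,0,0,0,0,35]'
python3 go.py 446.4,-154.5,150,173.2 436.8,-317,150,173.2
```

```text
t: 30.35
ee_pos: [0.4441, -0.1534, 0.0226]
eef_rot: [179.9, -0.2, 173.2]
force: [-0.2, -0.3, 0.4]
grip_width: 0.863
finger_force: 0.0
t: 31.1
ee_pos: [0.4459, -0.1545, 0.0251]
eef_rot: [-180.0, 0.1, 173.2]
force: [-2.2, -0.1, 10.3]
grip_width: 0.501
finger_force: 59.5
now [ 445.9 -154.5   25.1] [-1.800e+02  1.000e-01  1.732e+02] t 31.1
turn -0.0 shift -0.5 0.0 -124.9 len 125
turn -0.0 shift -9.7 -162.5 -0.0 len 163
```

```bash
python3 -m jog '[0,0,-25,0,0,0,35, 0,0,-50,0,0,0,35, 0,0,-50,0,0,0,35, -2,-32,0,0,0,0,35, -2,-33,0,0,0,0,35, -2,-33,0,0,0,0,35, -2,-33,0,0,0,0,35, -2,-32,0,0,0,0,35, 0,0,0,0,0,0,35, 0,0,0,0,0,0,35]'
python3 -m jog '[0,0,30,0,0,0,35, 0,0,40,0,0,0,35, 0,0,30,0,0,0,35, 0,0,10,0,0,0,35, 0,0,0,0,0,0,35, 0,0,0,0,0,0,35]'; python3 go.py 436.6,-317.2,29.5,173.2
```

```text
t: 32.35
ee_pos: [0.4359, -0.3167, 0.1493]
eef_rot: [180.0, -0.0, 173.2]
force: [0.8, 0.6, -1.2]
grip_width: 0.501
finger_force: 61.2
t: 33.1
ee_pos: [0.4366, -0.3175, 0.0404]
eef_rot: [-179.9, 0.1, 173.2]
force: [0.2, -0.5, -1.6]
grip_width: 0.503
finger_force: 61.2
now [ 436.6 -317.5   40.4] [-1.799e+02  1.000e-01  1.732e+02] t 33.1
turn -0.0 shift 0.1 0.3 10.9 len 11
```

```bash
python3 -m jog '[0,0,5,0,0,0,35, 0,0,4,0,0,0,35, 0,0,2,0,0,0,35, 0,0,0,0,0,0,35, 0,0,0,0,0,0,70, 0,0,0,0,0,0,70, 0,0,0,0,0,0,70, 0,0,0,0,0,0,70]'
python3 -m jog '[0,0,-20,0,0,0,70, 0,0,-45,0,0,0,70, 0,0,-45,0,0,0,70, 0,0,-45,0,0,0,70, 0,40,-20,0,0,0,70, 0,40,0,0,0,0,70, 0,40,0,0,0,0,70, 0,0,0,0,0,0,70]'
python3 - <<'E'
from h import *
im=bot.grab_frame("wrist");m=bot.camera_model("wrist")
cv2.imwrite("pics/w10.png",im[:,:,::-1])
S=[.47802,-.32303,-.11907]
def T(p,q,z): c,s=np.cos(p[2]),np.sin(p[2]); return np.array([p[0]+c*q[0]-s*q[1],p[1]+s*q[0]+c*q[1],z])
for q,z,r in [((.034,0),.053,.028),((-.042,0),.076,.0205)]:
  for a in np.linspace(0,6.28,20): cv2.circle(im,tuple(int(v) for v in pix(m,T(S,(q[0]+r*np.cos(a),q[1]+r*np.sin(a)),z),1).round()),1,(0,255,0),-1)
cv2.imwrite("pics/w10.png",im[:,:,::-1])
E
```

```text
t: 34.1
ee_pos: [0.436, -0.3172, 0.0282]
eef_rot: [180.0, 0.0, 173.2]
force: [-0.1, -0.7, -0.8]
grip_width: 0.818
finger_force: 0.0
t: 35.1
ee_pos: [0.4503, -0.196, 0.2035]
eef_rot: [180.0, 0.0, 173.3]
force: [0.1, 0.3, 0.2]
grip_width: 0.82
finger_force: 0.0
```

View pics/w10.png

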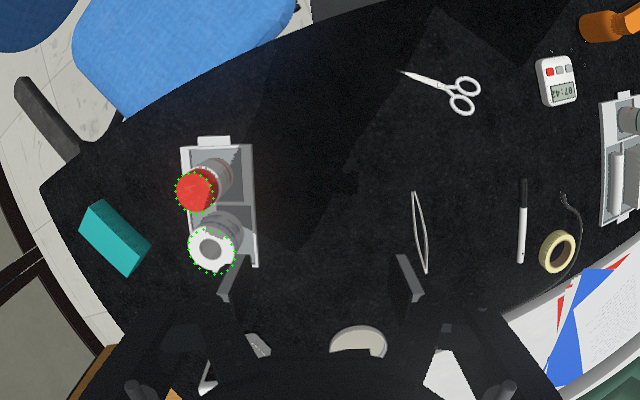

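The film and the short bottle stand in their pockets on the marks at (212,250) and (195,190). The tape lies where it was, so I'll hand the job in.

```bash
python3 -c "
from plant import bot
print(bot.job_done())"
```

```text
the job is handed in; nothing more can be done
None
```

Both kits are made up and handed in at about 35 s of robot time, big tray first and then small. The camera views showed every item upright or flat in its bay and the tape where it started; the hand-in call gave no verdict.

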